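# Take the sugar pail off its latch hook

### The job

Take the small white pail off its latch hook: push it back on the arm to press the orange sprung keeper open, lift it out while keeping the keeper pressed, and draw it off towards the robot. Go by feel and gently, as the latch must never be loaded with more than 16 N. Then set the pail down, without dropping it, upright and wholly on the round cork mat, let go, and leave everything else on the counter where it is.

Things in the scene. Friction and masses are not known exactly. Their poses are not given: they have to be found in the camera images.
- pail: Small white enamel pail with a rigid steel ladder handle, about 0.25 kg (varies). Origin: centre of its underside, z up. Bowl 70 mm across at the rim (foot 58), 65 mm high. Above it, two 6 mm square rails at y = +-18 mm, z = 60 to 150 mm, joined by the rung, topped by the wooden grip. It starts hanging by the rung on the stand's arm, its x along the stand's x within 0.03 rad.
- rung (a point): Centre of the pail's rung: a bar 8 mm thick in x, 8 mm high, between the rails along y; on the pail at z = 124 mm. The window under it is 30 mm wide and 51 mm high, the one between rung and grip 15 mm high. It starts resting on the stand's arm at about x = -92 mm of the stand.
- grip (a point): Centre of the pail's wooden grip: 24 mm in x, 30 mm in y, 36 mm in z, axes as the pail's; on the pail at z = 161 mm. Of the stand only the orange plate comes near it, behind its back (+x) face.
- stand: Fixed steel latch-hook stand. Origin: foot of its 12 mm round post on the counter, z up. Base plate x = -145 to 25, y = +-40, 10 mm high. A level arm, 10 mm wide, top at z = 150 mm, runs from the post to x = -130 mm. A latch head is clamped on the arm, its setting h anywhere from -12 to +12 mm along x and not measured: it must be felt. A dark housing behind the keeper: x = -39 + h to -17 + h, top at z = 169 mm.
- latch: The latch on the stand: tip, hood and orange keeper together, the part that must not be loaded with more than 16 N. Its origin and axes are those of the stand and say nothing of the setting h. While the bowl is still under the arm the pail can rise 40 mm at most: draw the bowl out past the arm's end before raising it further.
- hood (a point): Nominal end of the dark hood on the stand's arm (stand x = -69, y = 0, z = 163 mm; the true end is at x + h). The hood is 8 mm wide, z = 160 to 166 mm, and reaches from the upturned tip (inner face stand x = -109 + h) back over the rung, so the rung cannot rise until all of it is pushed past the hood's end towards +x. Once 20 mm up, it can be drawn off to -x over hood and tip.
- keeper_face (a point): Nominal middle of the face of the orange sprung keeper plate behind the pail's grip (stand x = -66, z = 185 mm; truly at x + h): 18 mm wide, z = 154 to 198 mm. The back of the grip presses it; it slides 16 mm to +x to a hard stop (1.5 N at first touch, 5 N at the stop) and springs back. The rung clears the hood only in the last 3 mm before the stop; keep the plate pressed while the grip slides up it.
- mat: Round cork mat, fixed, 120 mm across and 6 mm thick. Origin: centre of its underside. The pail is to stand on it.
- mat_top (a point): Centre of the cork mat's top face.
- mug: Bystander: a blue mug, 80 mm across and 90 mm high. Origin: centre of its underside. Leave it alone.
- teaspoon: Bystander: a steel spoon 140 mm long, lying flat. Origin: middle of its length, on the counter. Leave it alone.
- coffee_jar: Bystander: an amber jar with a steel cap and paper label, 76 mm across and 105 mm high. Origin: centre of its underside. Leave it alone.
- red_jar: Bystander: an amber jar with a red cap, 72 mm across and 95 mm high. Origin: centre of its underside. Leave it alone.
- sugar_jar: Bystander: a white jar with a steel cap, 72 mm across and 95 mm high. Origin: centre of its underside. Leave it alone.
- cups: Bystander: a nested stack of yellow and white paper cups, 74 mm across and 127 mm high. Origin: centre of its underside. Leave it alone.
- spray: Bystander: a purple bottle with a white cap, 64 mm across and 190 mm high. Origin: centre of its underside. Leave it alone.
Things that resemble listed ones, but are neither listed nor needed, are in the scene too. Leave any turquoise look-alike of the pail alone. Of the things that look like the stand, take the one that is farthest from the robot's base at the start.

How it is judged:
By the outcome, as a careful person would: the job done as asked, in the order asked, and still so for the second after the job is handed in, with the robot touching nothing.
It also fails if it takes over 72 s, if anything falls off the work surface, if the arm or the gripper's body presses on something with over 40 N, if the wrist force passes 120 N, or if a joint passes its speed limit or range.

### The arm

A 7-joint arm with a two-finger parallel gripper is mounted at the origin on the work surface. World frame = base frame: x ahead of the robot, y to its left, z up, the work surface at z = 0. Lengths are in m, angles in rad, forces in N, time in s.
With the tool pointing down it reaches from about 0.425 to 0.875 m from the base axis. Payload 4.7 kg.
Tool frame: the origin (TCP) lies midway between the tips of the shut fingers; the grasp point (between the pads) lies ctrl.grasp_offset behind it (ctrl.grasp_offset is the distance from the TCP to the grasp point, in m); z points along the fingers, y is the line along which they close (so a half turn about z gives the same grasp; the last joint's range is limited). The gripper opens to 87 mm and grips with 3 to 60 N. Pads are 19 mm wide; open, the fingers measure 117 mm over their backs; the gripper's body (75 mm by 190 mm) begins 51 mm behind the grasp point.
Start: joints at [-1.262, 0.321, -0.07, 1.45, 0.023, 1.371, -0.057], TCP at [0.189, 0.622, 0.223] pointing down, gripper open.
Joint ranges: [-2.86, 2.86], [-0.3, 2.09], [-1.38, 1.24], [0.06, 2.45], [-1.56, 4.7], [0.09, 2.05], [-2.69, 2.69]. Speed limits (rad/s): [2.57, 2.57, 3.14, 3.14, 3.14, 3.14, 3.14].

### API

Orientations are given as a rotation vector (axis times angle).
In Python, from bench import ctrl gives the robot as it stands. The module is installed in compiled form; this text tells all that it offers.
- The arm moves only by the tool jog_arm, never from a script. Its argument "moves" is one flat list of numbers, 7 for each row, row after row: the shift along the tool's x, y, z in units of 30 cm (1.0 is 30 cm), then the turn, a rotation vector about the tool's x, y, z in units of 60 degrees (1.0 is 60 degrees), then the gripper's target within -1 to 1 (fully open at 1, half-way at 0, shut at -1). In form: [x, y, z, wx, wy, wz, fingers, x, y, z, wx, wy, wz, fingers, ...]. A call has exactly 8 rows; each row is the pose to reach, as a shift and turn from the pose commanded when the call began, along the tool's axes at that moment; what a row does not reach only later rows make up. A row lasts 1/8 s, in which the tool goes at most 62.5 mm and 10.7 degrees, less where a joint would pass 70% of its speed; a pose out of reach is approached as far as the arm can. A call with a number of a shift or a turn outside -1 to 1 is refused whole. A call with a gripper value outside its range is refused whole. The fingers move at their own pace and stop on an object; "newtons" is the grip in N (left out, the last holds). Time passes only in rows, so rows that repeat a pose let the fingers close, or fill a call up. It gives the time, the measured TCP pose, the force, the opening and the grip force at its end, in the units of the state.
- ctrl.get_state(): the state, without advancing time (a new reading comes with each control period).
- ctrl.get_image(name): name is "side" or "top" or "wrist"; returns a dict with "pixels" (420x560x3 uint8, red, green, blue), "fx", "fy", "cx", "cy" (pixels), "xyz" and "rotation" of the camera in the world; the wrist camera has in their place "tool_from_camera" (4x4, takes a point from camera to tool coordinates, whose origin is the TCP and whose axes are the flange's). Camera axes: x right, y up, looking along -z (the intrinsics and any distortion apply to the point x, -y, -z); pixel columns grow to the right and rows downward; lengths in m; the calibration is good to about 2 mm. A picture is of the moment at which its call begins: read the wrist's pose just before it. There is no depth.
- ctrl.close_job(): hands the job in; it is judged then, once.
The state is a dict: "time": time; "joint_positions": joint angles; "qd": joint speeds; "joint_torque": joint torques, N m; "position": TCP position; "tool_rot": TCP orientation; "ft_force": force on the tool from outside, world axes, zero at the start; "torque": the same for the moment, N m; "grip_width": opening from 0.0 (shut) to 1.0 (fully open); "grip_force": force on a finger pad.
Only numpy, scipy, OpenCV 4.12 (cv2) and the standard library are available. Lean on these libraries where they do the work, as an engineer would, in place of code of your own. Each camera call takes 0.05 s, during which the arm holds its last target. There are 200 camera calls.

## Working session

There is one attempt and no reset: what is moved stays moved. The work goes in short steps, Python scripts to look and compute and a tool call to move; the robot and the scene stay as the last step left them, time stands still between calls to the robot, and variables do not carry over. Pictures are saved under pics/ and viewed, at most 10 in all, crops included, and the job is handed in when it is done.

Besides the shell and the picture viewer there is one more tool, called after "Emit:" in YAML: its name, and indented under it one key for each argument. jog_arm: Moves the arm, as the interface text tells. Its arguments: {"type":"object","properties":{"moves":{"type":"array"},"newtons":{"type":"number"}},"required":["moves"]}

```bash
mkdir -p pics; python3 - <<'E'
from bench import ctrl
import cv2
s=ctrl.get_state()
for k in s: print(k,s[k])
print(ctrl.grasp_offset)
for n in ("side","top"):
    i=ctrl.get_image(n); cv2.imwrite(f"pics/{n}0.png",i["pixels"][:,:,::-1])
    print(n,{k:v for k,v in i.items() if k!="pixels"})
i=ctrl.get_image("wrist");print({k:v for k,v in i.items() if k!="pixels"})
E
```

```text
time 0.0
joint_positions [-1.26190049  0.32184408 -0.07007779  1.45170266  0.02260479  1.37079051
 -0.05686954]
qd [ 0.00053131  0.00110144  0.00024104 -0.00067778  0.00043421 -0.00057773
 -0.00104385]
joint_torque [-4.44802390e-04 -4.91278338e+01 -4.04314790e-01 -3.12533605e+01
 -6.39710831e-02  4.37267090e-02  1.83898655e-04]
position [0.18874352 0.62140207 0.22143389]
tool_rot [-4.61275272e-01 -3.10735839e+00  3.06158062e-03]
ft_force [ 0.88436741 -0.28655739 -0.22900987]
torque [-0.03023395 -0.01438002  0.04383838]
grip_force 0.0
grip_width 1.0002996365909038
0.0187
side {'fx': 430.48488298680536, 'fy': 430.48488298680536, 'cx': 276.98535551074866, 'cy': 208.36420492017612, 'xyz': array([ 0.41422861, -1.13834544,  0.88999939]), 'rotation': array([ 0.97583501, -0.07772738, -0.17827902])}
top {'fx': 397.5772932910539, 'fy': 397.5772932910539, 'cx': 282.69809218618127, 'cy': 215.184970196392, 'xyz': array([ 0.37642875, -0.03466109,  1.25237784]), 'rotation': array([ 0.17108585, -0.16991769, -1.58545704])}
{'fx': 306.17496540641343, 'fy': 306.17496540641343, 'cx': 282.6533995414676, 'cy': 207.18031445790447, 'tool_from_camera': array([[-1.78385254e-03,  9.67709588e-01,  2.52061441e-01,
         6.99589302e-02],
       [ 9.99997995e-01,  1.95546073e-03, -4.30328175e-04,
         1.15406297e-03],
       [-9.09328951e-04,  2.52060169e-01, -9.67711137e-01,
        -1.62045277e-01],
       [ 0.00000000e+00,  0.00000000e+00,  0.00000000e+00,
         1.00000000e+00]])}
```

View pics/side0.png

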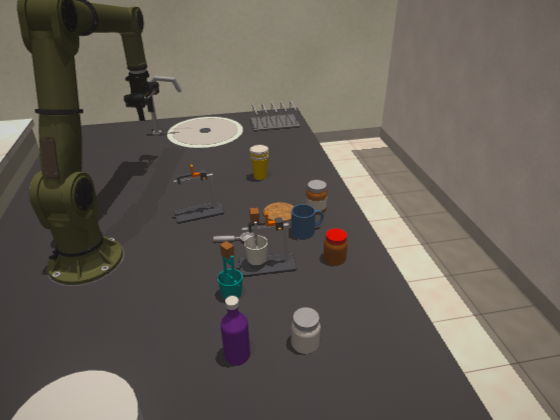

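View pics/top0.png

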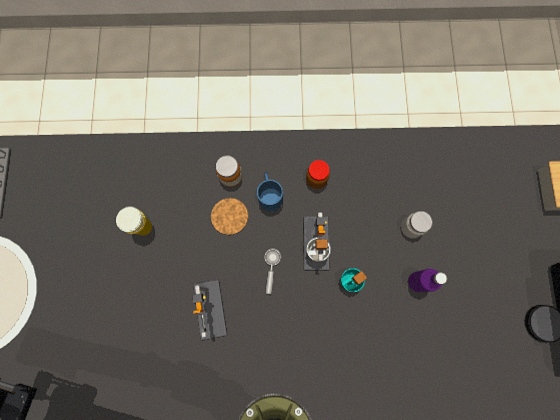

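The side view shows the white pail on its stand at about (257,245), with the turquoise look-alike at (230,280). The top view shows the target stand, the one farther from the base, at (317,243), its grip at (321,244), and the mat at (229,216).

```bash
cat > h.py <<'E'
from bench import ctrl
import numpy as np, cv2
from scipy.spatial.transform import Rotation as R
def cam(n):
    i=ctrl.get_image(n); return i
def ray(i,u,v,T=None):
    d=np.array([(u-i["cx"])/i["fx"],-(v-i["cy"])/i["fy"],-1.])
    return np.array(i["xyz"]),R.from_rotvec(i["rotation"]).apply(d)
def plane(i,u,v,z):
    o,d=ray(i,u,v); return o+d*(z-o[2])/d[2]
def tri(a,b):
    (o1,d1),(o2,d2)=a,b; M=np.stack([d1,-d2],1)
    t=np.linalg.lstsq(M,o2-o1,rcond=None)[0]; p,q=o1+t[0]*d1,o2+t[1]*d2
    return (p+q)/2,np.linalg.norm(p-q)
def blobs(px,lo,hi,amin=8,box=None):
    m=cv2.inRange(cv2.cvtColor(px,cv2.COLOR_RGB2HSV),np.array(lo),np.array(hi))
    if box:
        k=np.zeros_like(m);k[box[1]:box[3],box[0]:box[2]]=1;m*=k
    n,l,s,c=cv2.connectedComponentsWithStats(m)
    return [(c[j].round(1).tolist(),s[j].tolist()) for j in range(1,n) if s[j][4]>=amin],l
E
python3 - <<'E'
from h import *
t=cam("top");s=cam("side")
print("orange top",blobs(t["pixels"],(5,150,60),(22,255,255),8)[0])
print("orange side",blobs(s["pixels"],(5,150,60),(22,255,255),8)[0])
a=cv2.resize(t["pixels"][195:285,270:370],None,fx=7,fy=6.6,interpolation=2)
a=cv2.resize(t["pixels"][205:280,285:360],(600,600),interpolation=2)
cv2.imwrite("pics/tc.png",cv2.convertScaleAbs(a,alpha=1.8)[:,:,::-1])
b=cv2.resize(s["pixels"][200:280,205:305],(750,600),interpolation=2)
cv2.imwrite("pics/sc.png",cv2.convertScaleAbs(b,alpha=1.8)[:,:,::-1])
E
```

```text
orange top [([230.6, 175.8], [216, 163, 24, 19, 106]), ([315.8, 180.5], [306, 168, 24, 21, 161]), ([229.1, 216.1], [211, 199, 37, 36, 958]), ([320.5, 229.8], [318, 225, 7, 10, 58]), ([320.9, 243.9], [316, 239, 11, 10, 100]), ([359.2, 277.3], [352, 271, 14, 13, 103]), ([198.1, 307.6], [193, 302, 10, 12, 67])]
orange side [([193.8, 171.8], [190, 164, 10, 14, 53]), ([316.2, 195.3], [307, 190, 20, 11, 145]), ([276.8, 212.5], [264, 203, 29, 24, 436]), ([254.1, 214.6], [250, 208, 9, 16, 114]), ([334.7, 252.7], [324, 239, 23, 26, 452]), ([226.6, 249.0], [221, 241, 13, 17, 156])]
```

View pics/tc.png

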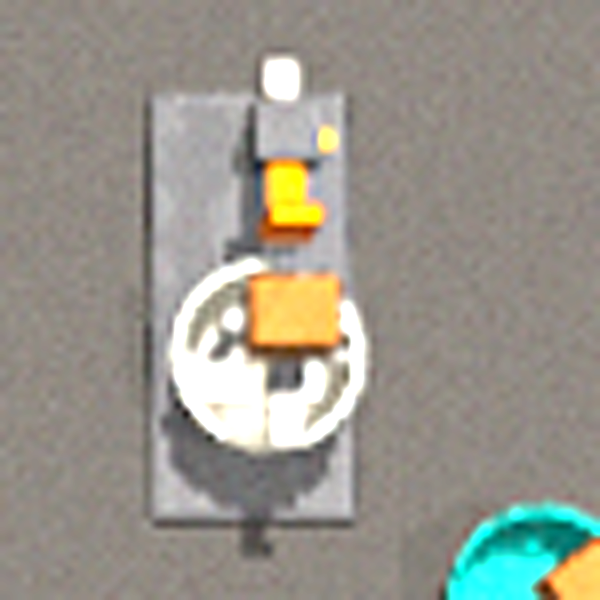

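View pics/sc.png

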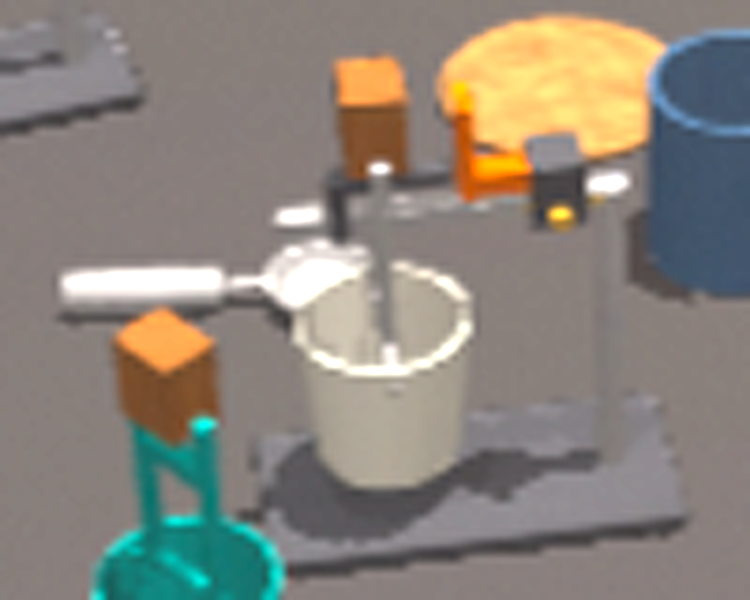

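The enlarged views show the stand plate corners at crop pixels (148,92), (345,92), (352,520) and (155,522). The grip top is centred near (294,308) in the top crop and (369,80) in the side crop, and the keeper is to its +x side.

```bash
python3 - <<'E'
from h import *
t=cam("top");s=cam("side")
T=lambda u,v:(285+u/8-.5,205+v/8-.5)
S=lambda u,v:(205+u/7.5-.5,200+v/7.5-.5)
C=[plane(t,*T(*c),0.010)for c in [(148,92),(345,92),(352,520),(155,522)]]
print("corners top",np.round(C,4).tolist())
D=[plane(s,*S(*c),0.010)for c in [(685,515),(265,570),(655,395),(255,437)]]
print("corners side",np.round(D,4).tolist())
ax=(C[0]+C[1]-C[2]-C[3])/2; print("len,yaw",np.linalg.norm(ax),np.arctan2(ax[1],ax[0]))
print("grip tri",tri(ray(t,*T(294,308)),ray(s,*S(369,80))))
print("grip plane",plane(t,*T(294,308),.209),plane(s,*S(369,80),.209))
print("post top/arm end",plane(t,*T(281,62),.15), plane(s,*S(612,182),.15),plane(s,*S(282,217),.15))
print("keeper top",plane(t,*T(298,210),.198),plane(s,*S(462,90),.198))
print("mat",plane(t,229.1,216.1,.006),plane(s,276.8,212.5,.006))
# mat ellipse from full top contour
for (u0,v0,u1,v1) in [(211,199,247,234)]:
  for p in [(u0,(v0+v1)/2),(u1,(v0+v1)/2),((u0+u1)/2,v0),((u0+u1)/2,v1)]: print(plane(t,*p,.006).round(4))
# grip edges
for c in [(250,273),(340,273)]: print("gripedge",plane(t,*T(*c),.209).round(4))
# pail rim
m=[T(267,255),T(268,452),T(172,352),T(367,352)]
print("rim",[plane(t,*p,.095).round(4).tolist() for p in m])
E
```

```text
corners top [[0.6456, -0.1015, 0.01], [0.6439, -0.1802, 0.01], [0.474, -0.1752, 0.01], [0.4748, -0.0987, 0.01]]
corners side [[0.6392, -0.1838, 0.01], [0.469, -0.1819, 0.01], [0.6434, -0.1078, 0.01], [0.4742, -0.1006, 0.01]]
len,yaw 0.1704225388216431 -0.02279465864632869
grip tri (array([ 0.52728807, -0.13684329,  0.20733031]), np.float64(0.002662787285076304))
grip plane [ 0.52839025 -0.13671403  0.209     ] [ 0.52566602 -0.13956051  0.209     ]
post top/arm end [ 0.62517368 -0.14156559  0.15      ] [ 0.61803552 -0.14252048  0.15      ] [ 0.48934385 -0.13892485  0.15      ]
keeper top [ 0.56318729 -0.14052964  0.198     ] [ 0.56110876 -0.13740547  0.198     ]
mat [0.6513407  0.13538827 0.006     ] [0.6387608  0.12599914 0.006     ]
[0.6513 0.1935 0.006 ]
[0.6488 0.0779 0.006 ]
[0.7081 0.1362 0.006 ]
[0.5931 0.1352 0.006 ]
gripedge [ 0.5404 -0.1226  0.209 ]
gripedge [ 0.5398 -0.1524  0.209 ]
rim [[0.5649, -0.1388, 0.095], [0.4925, -0.1362, 0.095], [0.5297, -0.1026, 0.095], [0.5282, -0.1739, 0.095]]
```

```bash
cat >> h.py <<'E'
def tool(yaw): # tool x at heading yaw, z down
    c,s=np.cos(yaw),np.sin(yaw); return R.from_matrix(np.array([[c,s,0],[s,-c,0],[0,0,-1.]]))
def plan(*tg,yaw=None):
    s=ctrl.get_state(); p=np.array(s["position"]); q=R.from_rotvec(s["tool_rot"])
    x=q.as_matrix()[:,0]; print("t",s["time"],"pos",p.round(4),"yaw",np.arctan2(x[1],x[0]).round(4),"z",q.as_matrix()[:,2].round(3),"F",np.round(s["ft_force"],2),"w",round(s["grip_width"],3),"gf",s["grip_force"])
    for g in tg:
        d=q.inv().apply(np.array(g)-p)/.3
        r=(q.inv()*tool(yaw)).as_rotvec()/np.radians(60) if yaw is not None else np.zeros(3)
        print("shift",d.round(3),"turn",r.round(3))
E
python3 - <<'E'
from h import *
plan((.42,.42,.31),(.5275,-.138,.31),yaw=np.pi-.02)
print(ctrl.get_state()["ft_force"])
E
```

```text
t 0.35 pos [0.1888 0.6219 0.2223] yaw 2.8468 z [-0. -0. -1.] F [-0.94  0.3  -0.14] w 1.0 gf 0.0
shift [-0.933 -0.42  -0.292] turn [-0.    -0.    -0.262]
shift [-1.816 -2.096 -0.291] turn [-0.    -0.    -0.262]
[-0.94322701  0.30233847 -0.14463214]
```

Emit:
jog_arm:
  moves: [-0.1,-0.05,-0.12,0,0,0,1,-0.27,-0.12,-0.25,0,0,-0.05,1,-0.44,-0.2,-0.29,0,0,-0.1,1,-0.6,-0.28,-0.29,0,0,-0.16,1,-0.77,-0.35,-0.29,0,0,-0.21,1,-0.93,-0.42,-0.29,0,0,-0.262,1,-0.93,-0.42,-0.29,0,0,-0.262,1,-0.93,-0.42,-0.29,0,0,-0.262,1]

```text
time: 1.35
position: [0.4187, 0.4208, 0.3096]
tool_rot: [-0.032, -3.141, -0.001]
ft_force: [-0.6, -0.1, -0.2]
grip_width: 0.998
grip_force: 0.0
```

```bash
python3 - <<'E'
from h import *
plan((.51,.13,.31),(.5275,-.138,.31),yaw=np.pi-.02)
E
```

```text
t 1.35 pos [0.4187 0.4208 0.3096] yaw 3.1211 z [-0.001  0.001 -1.   ] F [-0.62 -0.11 -0.19] w 0.998 gf 0.0
shift [-0.324 -0.963 -0.002] turn [ 0.001 -0.001 -0.   ]
shift [-0.401 -1.855 -0.003] turn [ 0.001 -0.001 -0.   ]
```

Emit:
jog_arm:
  moves: [-0.05,-0.15,0,0,0,0,0.3,-0.1,-0.3,0,0,0,0,0.3,-0.16,-0.47,0,0,0,0,0.3,-0.22,-0.64,0,0,0,0,0.3,-0.28,-0.81,0,0,0,0,0.3,-0.324,-0.96,0,0,0,0,0.3,-0.34,-0.99,0,0,0,0,0.3,-0.35,-1.0,0,0,0,0,0.3]

```text
time: 2.35
position: [0.5178, 0.1199, 0.3096]
tool_rot: [-0.029, -3.141, -0.002]
ft_force: [0.0, 1.0, 0.2]
grip_width: 0.65
grip_force: 0.0
```

```bash
python3 - <<'E'
from h import *
plan((.5275,-.138,.31),(.5275,-.138,.26),yaw=np.pi-.02)
E
```

```text
t 2.35 pos [0.5178 0.1199 0.3096] yaw 3.1233 z [-0.     0.001 -1.   ] F [0.   1.01 0.24] w 0.65 gf 0.0
shift [-0.048 -0.859 -0.002] turn [ 0.001 -0.     0.002]
shift [-0.048 -0.859  0.165] turn [ 0.001 -0.     0.002]
```

Emit:
jog_arm:
  moves: [-0.01,-0.17,0,0,0,0,0.3,-0.02,-0.35,0,0,0,0,0.3,-0.03,-0.53,0,0,0,0,0.3,-0.04,-0.7,0,0,0,0,0.3,-0.048,-0.82,0,0,0,0,0.3,-0.048,-0.859,0.05,0,0,0.002,0.3,-0.048,-0.859,0.1,0,0,0.002,0.3,-0.048,-0.859,0.1,0,0,0.002,0.3]

```text
time: 3.35
position: [0.5266, -0.1364, 0.2772]
tool_rot: [-0.029, -3.138, -0.002]
ft_force: [0.7, 0.2, -0.0]
grip_width: 0.65
grip_force: 0.0
```

```bash
cat >> h.py <<'E'
def wpix(i,p,s):
    q=R.from_rotvec(s["tool_rot"]); X=q.inv().apply(np.array(p)-s["position"])
    c=np.linalg.inv(i["tool_from_camera"])@np.r_[X,1]
    return i["cx"]+i["fx"]*c[0]/-c[2], i["cy"]-i["fy"]*c[1]/-c[2]
def wplane(i,u,v,z,s):
    M=i["tool_from_camera"]; q=R.from_rotvec(s["tool_rot"])
    d=q.apply(M[:3,:3]@np.array([(u-i["cx"])/i["fx"],-(v-i["cy"])/i["fy"],-1.])); o=q.apply(M[:3,3])+s["position"]
    return o+d*(z-o[2])/d[2]
E
python3 - <<'E'
from h import *
s=ctrl.get_state(); i=ctrl.get_image("wrist")
print(wpix(i,(.5275,-.138,.209),s))
cv2.imwrite("pics/w1.png",i["pixels"][:,:,::-1]); plan()
E
```

```text
(np.float64(278.50991456165843), np.float64(220.396397340745))
t 3.4 pos [ 0.5271 -0.1368  0.2783] yaw 3.123 z [-0.002  0.001 -1.   ] F [ 0.45  0.64 -0.08] w 0.648 gf 0.0
```

View pics/w1.png

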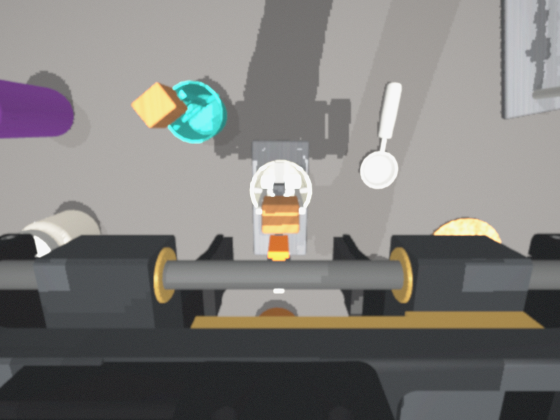

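The wrist view shows the grip's top face at about (280,222). That is within 2 px of the predicted (278.5,220.4), and the fingers straddle it.

```bash
python3 - <<'E'
from h import *
s=ctrl.get_state(); i=ctrl.get_image("wrist")
b,l=blobs(i["pixels"],(5,120,60),(25,255,255),30,(240,180,320,262));print(b)
V=cv2.cvtColor(i["pixels"],cv2.COLOR_RGB2HSV)[:,:,2]; print(V[190:260,280].tolist()); print(V[222,255:305].tolist())
for p in [(261,222),(280,212.5),(299,222),(280,232),(280,222)]: print(wplane(i,*p,.209,s).round(4))
plan((.528,-.138,.184))
E
```

```text
[([280.7, 209.8], [263, 196, 36, 29, 906]), ([278.9, 242.6], [269, 234, 20, 18, 303]), ([278.5, 257.6], [268, 253, 22, 8, 42])]
[140, 133, 131, 125, 132, 140, 142, 144, 147, 146, 147, 146, 149, 165, 191, 205, 212, 213, 213, 214, 221, 243, 247, 247, 246, 230, 215, 213, 213, 212, 210, 209, 220, 243, 247, 247, 247, 247, 247, 247, 247, 245, 205, 147, 166, 203, 213, 213, 212, 212, 212, 213, 214, 214, 214, 213, 213, 214, 214, 232, 247, 247, 247, 247, 247, 247, 247, 247, 247, 247]
[214, 219, 219, 218, 212, 206, 199, 191, 195, 203, 205, 206, 207, 210, 213, 212, 210, 210, 214, 220, 223, 222, 222, 219, 219, 220, 221, 223, 223, 223, 224, 223, 221, 217, 215, 214, 210, 213, 213, 216, 219, 221, 221, 213, 197, 195, 203, 207, 209, 209]
[ 0.5295 -0.1524  0.209 ]
[ 0.522  -0.1372  0.209 ]
[ 0.5301 -0.1224  0.209 ]
[ 0.5381 -0.1376  0.209 ]
[ 0.5298 -0.1374  0.209 ]
t 3.45 pos [ 0.5275 -0.1374  0.2791] yaw 3.1224 z [-0.001  0.001 -1.   ] F [-0.53 -0.94  0.24] w 0.649 gf 0.0
shift [-0.002 -0.002  0.317] turn [0. 0. 0.]
```

Emit:
jog_arm:
  moves: [0,0,0.08,0,0,0,0.3,0,0,0.16,0,0,0,0.3,0,0,0.22,0,0,0,0.3,0,0,0.27,0,0,0,0.3,0,0,0.295,0,0,0,0.3,0,0,0.308,0,0,0,0.3,0,0,0.308,0,0,0,0.3,0,0,0.308,0,0,0,0.3]
  newtons: 20

```text
time: 4.45
position: [0.5276, -0.1398, 0.1877]
tool_rot: [0.036, 3.14, 0.0]
ft_force: [0.1, 0.1, -0.4]
grip_width: 0.65
grip_force: 0.0
```

```bash
python3 - <<'E'
from h import *
plan((.527,-.138,.184))
E
```

```text
t 4.45 pos [ 0.5276 -0.1398  0.1877] yaw 3.119 z [ 0.001  0.    -1.   ] F [ 0.15  0.11 -0.37] w 0.65 gf 0.0
shift [0.002 0.006 0.012] turn [0. 0. 0.]
```

Emit:
jog_arm:
  moves: [0.001,0.006,0.01,0,0,0,0.3,0.001,0.006,0.01,0,0,0,0.0,0.001,0.006,0.01,0,0,0,-0.2,0.001,0.006,0.01,0,0,0,-0.4,0.001,0.006,0.01,0,0,0,-0.6,0.001,0.006,0.01,0,0,0,-1,0.001,0.006,0.01,0,0,0,-1,0.001,0.006,0.01,0,0,0,-1]
  newtons: 20

```text
time: 5.45
position: [0.527, -0.138, 0.1842]
tool_rot: [0.036, 3.141, -0.0]
ft_force: [0.4, -0.8, 0.7]
grip_width: 0.343
grip_force: 20.0
```

```bash
python3 - <<'E'
from h import *
plan()
for k in range(3): ctrl.get_image("side"); print(np.round(ctrl.get_state()["ft_force"],2), ctrl.get_state()["position"].round(4))
E
```

```text
t 5.45 pos [ 0.527  -0.138   0.1842] yaw 3.119 z [ 0. -0. -1.] F [ 0.38 -0.77  0.75] w 0.343 gf 19.97111426666379
[-0.81 -1.2   1.5 ] [ 0.527  -0.138   0.1842]
[-0.55 -0.35  0.66] [ 0.527  -0.138   0.1842]
[-0.37 -1.12  0.73] [ 0.527  -0.138   0.1842]
```

Emit:
jog_arm:
  moves: [0,0,-0.003,0,0,0,-1,0,0,-0.003,0,0,0,-1,0,0,-0.003,0,0,0,-1,-0.005,0,-0.003,0,0,0,-1,-0.01,0,-0.003,0,0,0,-1,-0.015,0,-0.003,0,0,0,-1,-0.02,0,-0.003,0,0,0,-1,-0.02,0,-0.003,0,0,0,-1]

```text
time: 6.6
position: [0.5331, -0.138, 0.185]
tool_rot: [0.035, 3.141, -0.0]
ft_force: [-0.2, 1.1, -1.4]
grip_width: 0.346
grip_force: 20.0
```

```bash
cat >> h.py <<'E'
def feel(n=5):
    F=[]
    for k in range(n):
        F.append(ctrl.get_state()["ft_force"]); ctrl.get_image("side")
    s=ctrl.get_state(); print("t",round(s["time"],2),"pos",s["position"].round(4),"F",np.mean(F,0).round(2),"w",round(s["grip_width"],3))
E
python3 -c "
from h import *
feel(6)"
```

```text
t 6.9 pos [ 0.5329 -0.138   0.1851] F [-0.11  0.24 -1.97] w 0.342
```

Emit:
jog_arm:
  moves: [-0.005,0,0,0,0,0,-1,-0.01,0,0,0,0,0,-1,-0.015,0,0,0,0,0,-1,-0.02,0,0,0,0,0,-1,-0.025,0,0,0,0,0,-1,-0.03,0,0,0,0,0,-1,-0.03,0,0,0,0,0,-1,-0.03,0,0,0,0,0,-1]

```text
time: 7.9
position: [0.5419, -0.1382, 0.185]
tool_rot: [-0.035, -3.141, -0.0]
ft_force: [0.2, 0.2, -1.7]
grip_width: 0.34
grip_force: 20.0
```

```bash
python3 -c "
from h import *
feel(6)"
```

```text
t 8.2 pos [ 0.5419 -0.1382  0.1851] F [ 0.23  0.27 -2.14] w 0.341
```

Emit:
jog_arm:
  moves: [-0.003,0,0,0,0,0,-1,-0.006,0,0,0,0,0,-1,-0.009,0,0,0,0,0,-1,-0.012,0,0,0,0,0,-1,-0.015,0,0,0,0,0,-1,-0.015,0,0,0,0,0,-1,-0.015,0,0,0,0,0,-1,-0.015,0,0,0,0,0,-1]

```text
time: 9.2
position: [0.5464, -0.1383, 0.1851]
tool_rot: [0.035, 3.141, 0.0]
ft_force: [0.6, -0.1, -2.2]
grip_width: 0.344
grip_force: 20.0
```

```bash
python3 -c "
from h import *
feel(6)"
```

```text
t 9.5 pos [ 0.5465 -0.1383  0.1851] F [ 0.19  0.34 -2.14] w 0.345
```

Emit:
jog_arm:
  moves: [-0.003,0,0,0,0,0,-1,-0.006,0,0,0,0,0,-1,-0.009,0,0,0,0,0,-1,-0.012,0,0,0,0,0,-1,-0.015,0,0,0,0,0,-1,-0.015,0,0,0,0,0,-1,-0.015,0,0,0,0,0,-1,-0.015,0,0,0,0,0,-1]

```text
time: 10.5
position: [0.5509, -0.1384, 0.185]
tool_rot: [-0.035, -3.141, -0.0]
ft_force: [-3.4, -0.7, -1.1]
grip_width: 0.346
grip_force: 20.0
```

```bash
python3 -c "
from h import *
feel(6)"
```

```text
t 10.8 pos [ 0.5509 -0.1384  0.185 ] F [-2.69 -0.16 -1.2 ] w 0.343
```

Emit:
jog_arm:
  moves: [-0.004,0,0,0,0,0,-1,-0.008,0,0,0,0,0,-1,-0.012,0,0,0,0,0,-1,-0.016,0,0,0,0,0,-1,-0.02,0,0,0,0,0,-1,-0.024,0,0,0,0,0,-1,-0.024,0,0,0,0,0,-1,-0.024,0,0,0,0,0,-1]

```text
time: 11.8
position: [0.558, -0.1386, 0.185]
tool_rot: [-0.036, -3.141, -0.0]
ft_force: [-4.4, -0.5, -0.2]
grip_width: 0.344
grip_force: 20.0
```

```bash
python3 -c "
from h import *
feel(8)"
```

```text
t 12.2 pos [ 0.5581 -0.1386  0.185 ] F [-4.06 -0.4  -1.22] w 0.346
```

Emit:
jog_arm:
  moves: [-0.002,0,0,0,0,0,-1,-0.004,0,0,0,0,0,-1,-0.006,0,0,0,0,0,-1,-0.008,0,0,0,0,0,-1,-0.01,0,0,0,0,0,-1,-0.01,0,0,0,0,0,-1,-0.01,0,0,0,0,0,-1,-0.01,0,0,0,0,0,-1]

```text
time: 13.2
position: [0.5611, -0.1387, 0.185]
tool_rot: [-0.035, -3.141, -0.0]
ft_force: [-4.9, -0.9, -0.8]
grip_width: 0.345
grip_force: 20.0
```

```bash
python3 -c "
from h import *
feel(8)"
```

```text
t 13.6 pos [ 0.5612 -0.1387  0.185 ] F [-4.99 -0.76 -1.25] w 0.342
```

Emit:
jog_arm:
  moves: [-0.001,0,0,0,0,0,-1,-0.002,0,0,0,0,0,-1,-0.003,0,0,0,0,0,-1,-0.003,0,0,0,0,0,-1,-0.003,0,0,0,0,0,-1,-0.003,0,0,0,0,0,-1,-0.003,0,0,0,0,0,-1,-0.003,0,0,0,0,0,-1]

```text
time: 14.6
position: [0.562, -0.1387, 0.185]
tool_rot: [0.035, 3.141, 0.0]
ft_force: [-5.6, -0.7, -1.4]
grip_width: 0.34
grip_force: 20.0
```

```bash
python3 -c "
from h import *
feel(6)"
```

```text
t 14.9 pos [ 0.5621 -0.1387  0.185 ] F [-4.78 -0.83 -1.58] w 0.345
```

Emit:
jog_arm:
  moves: [-0.001,0,0,0,0,0,-1,-0.002,0,0,0,0,0,-1,-0.003,0,0,0,0,0,-1,-0.003,0,0,0,0,0,-1,-0.003,0,0,0,0,0,-1,-0.003,0,0,0,0,0,-1,-0.003,0,0,0,0,0,-1,-0.003,0,0,0,0,0,-1]

```text
time: 15.9
position: [0.5629, -0.1387, 0.185]
tool_rot: [-0.035, -3.141, -0.0]
ft_force: [-4.7, -1.1, -0.5]
grip_width: 0.347
grip_force: 20.0
```

```bash
python3 -c "
from h import *
feel(6)"
```

```text
t 16.2 pos [ 0.5629 -0.1387  0.1851] F [-5.15 -0.88 -1.07] w 0.348
```

Emit:
jog_arm:
  moves: [-0.001,0,0,0,0,0,-1,-0.002,0,0,0,0,0,-1,-0.003,0,0,0,0,0,-1,-0.003,0,0,0,0,0,-1,-0.003,0,0,0,0,0,-1,-0.003,0,0,0,0,0,-1,-0.003,0,0,0,0,0,-1,-0.003,0,0,0,0,0,-1]

```text
time: 17.2
position: [0.563, -0.1387, 0.1851]
tool_rot: [-0.036, -3.14, -0.001]
ft_force: [-7.2, -0.3, -0.1]
grip_width: 0.343
grip_force: 20.0
```

```bash
python3 -c "
from h import *
feel(6)"
```

```text
t 17.5 pos [ 0.563  -0.1387  0.1851] F [-7.   -0.57  0.68] w 0.345
```

Emit:
jog_arm:
  moves: [0.003,0,0,0,0,0,-1,0.006,0,0,0,0,0,-1,0.006,0,0,0,0,0,-1,0.006,0,-0.004,0,0,0,-1,0.006,0,-0.008,0,0,0,-1,0.006,0,-0.012,0,0,0,-1,0.006,0,-0.015,0,0,0,-1,0.006,0,-0.015,0,0,0,-1]

```text
time: 18.5
position: [0.5621, -0.1383, 0.1896]
tool_rot: [0.035, 3.141, 0.001]
ft_force: [-4.6, 0.4, -3.5]
grip_width: 0.344
grip_force: 20.0
```

```bash
python3 -c "
from h import *
feel(6)"
```

```text
t 18.8 pos [ 0.5621 -0.1383  0.1896] F [-4.93  1.29 -3.99] w 0.341
```

Emit:
jog_arm:
  moves: [0,0,-0.008,0,0,0,-1,0,0,-0.016,0,0,0,-1,0,0,-0.024,0,0,0,-1,0,0,-0.032,0,0,0,-1,0,0,-0.04,0,0,0,-1,0,0,-0.048,0,0,0,-1,0,0,-0.055,0,0,0,-1,0,0,-0.055,0,0,0,-1]

```text
time: 19.8
position: [0.5623, -0.1387, 0.2065]
tool_rot: [0.035, 3.141, 0.0]
ft_force: [-3.6, 0.1, -2.9]
grip_width: 0.341
grip_force: 20.0
```

```bash
python3 -c "
from h import *
feel(4)
s=ctrl.get_image('side');b=cv2.resize(s['pixels'][190:270,225:325],(750,600),interpolation=2)
cv2.imwrite('pics/lift.png',cv2.convertScaleAbs(b,alpha=1.8)[:,:,::-1])"
```

```text
t 20.0 pos [ 0.5623 -0.1387  0.2064] F [-4.48  0.04 -2.29] w 0.343
```

View pics/lift.png

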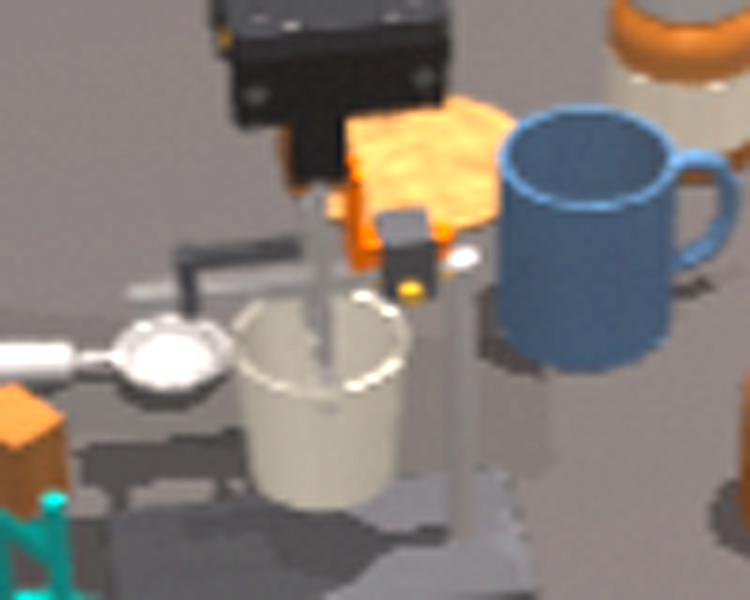

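Pail raised 22 mm with the keeper still pressed (orange plate against the grip at about (355,215)) and hanging upright. I'll check clearance to the turquoise pail before drawing off.

```bash
python3 - <<'E'
from h import *
t=cam("top")
b,_=blobs(t["pixels"],(80,120,60),(100,255,255),30);print(b)
for c,s in b: print(plane(t,*c,.065).round(3), [plane(t,u,v,.065).round(3)[:2].tolist() for u,v in ((s[0],s[1]),(s[0]+s[2],s[1]+s[3]))])
print("mug",plane(t,270,193,.09),"cups",plane(t,130,218,.127), "grip2",plane(t,359.2,277.3,.17))
plan((.435,-.138,.214))
E
```

```text
[([353.1, 281.2], [346, 268, 19, 24, 221])]
[ 0.434 -0.24   0.065] [[0.473, -0.221], [0.402, -0.273]]
mug [7.01794351e-01 4.95679349e-04 9.00000000e-02] cups [0.62527565 0.40600366 0.127     ] grip2 [ 0.43877101 -0.2387798   0.17      ]
t 20.1 pos [ 0.5623 -0.1387  0.2064] yaw 3.1191 z [ 0.001 -0.    -1.   ] F [-4.92  0.53 -1.77] w 0.344 gf 19.9686461314559
shift [ 0.424 -0.007 -0.026] turn [0. 0. 0.]
```

Emit:
jog_arm:
  moves: [0.012,0,0,0,0,0,-1,0.03,0,0,0,0,0,-1,0.055,0,0,0,0,0,-1,0.08,0,-0.01,0,0,0,-1,0.11,0,-0.02,0,0,0,-1,0.15,0,-0.025,0,0,0,-1,0.17,0,-0.025,0,0,0,-1,0.17,0,-0.025,0,0,0,-1]

```text
time: 21.1
position: [0.5108, -0.1374, 0.2137]
tool_rot: [0.035, 3.141, 0.001]
ft_force: [0.5, 0.2, -1.3]
grip_width: 0.339
grip_force: 20.0
```

```bash
python3 -c "
from h import *
plan((.435,-.138,.214))"
```

```text
t 21.1 pos [ 0.5108 -0.1374  0.2137] yaw 3.1191 z [ 0.001  0.001 -1.   ] F [ 0.51  0.2  -1.32] w 0.339 gf 19.96870986185968
shift [ 0.253 -0.008 -0.001] turn [0. 0. 0.]
```

Emit:
jog_arm:
  moves: [0.03,0,0,0,0,0,-1,0.07,0,0,0,0,0,-1,0.11,0,0,0,0,0,-1,0.15,0,0,0,0,0,-1,0.19,0,0,0,0,0,-1,0.23,0,0,0,0,0,-1,0.253,0,0,0,0,0,-1,0.253,0,0,0,0,0,-1]

```text
time: 22.1
position: [0.435, -0.1358, 0.2137]
tool_rot: [0.035, 3.141, 0.001]
ft_force: [0.5, 0.3, -1.6]
grip_width: 0.347
grip_force: 20.0
```

```bash
python3 -c "
from h import *
plan((.435,-.138,.38),(.48,.12,.38),(.65,.136,.38))"
```

```text
t 22.1 pos [ 0.435  -0.1358  0.2137] yaw 3.119 z [ 0.001  0.    -1.   ] F [ 0.52  0.26 -1.62] w 0.347 gf 19.968742076307535
shift [-0.001 -0.007 -0.554] turn [0. 0. 0.]
shift [-0.131  0.856 -0.554] turn [0. 0. 0.]
shift [-0.697  0.922 -0.553] turn [0. 0. 0.]
```

Emit:
jog_arm:
  moves: [0,0,-0.08,0,0,0,-1,0,0,-0.19,0,0,0,-1,0,0.02,-0.3,0,0,0,-1,0,0.1,-0.38,0,0,0,-1,-0.05,0.22,-0.42,0,0,0,-1,-0.13,0.36,-0.42,0,0,0,-1,-0.2,0.46,-0.42,0,0,0,-1,-0.24,0.5,-0.42,0,0,0,-1]

```text
time: 23.1
position: [0.5115, 0.0149, 0.339]
tool_rot: [-0.03, -3.141, 0.001]
ft_force: [0.2, -0.6, -2.2]
grip_width: 0.344
grip_force: 20.0
```

```bash
python3 -c "
from h import *
plan((.649,.136,.34))"
```

```text
t 23.1 pos [0.5115 0.0149 0.339 ] yaw 3.1225 z [-0.001 -0.    -1.   ] F [ 0.18 -0.61 -2.18] w 0.344 gf 19.980292927411938
shift [-0.451  0.412 -0.004] turn [0. 0. 0.]
```

Emit:
jog_arm:
  moves: [-0.06,0.055,0,0,0,0,-1,-0.15,0.14,0,0,0,0,-1,-0.25,0.23,0,0,0,0,-1,-0.35,0.32,0,0,0,0,-1,-0.43,0.39,0,0,0,0,-1,-0.451,0.412,0.03,0,0,0,-1,-0.451,0.412,0.08,0,0,0,-1,-0.451,0.412,0.1,0,0,0,-1]

```text
time: 24.1
position: [0.6474, 0.1312, 0.308]
tool_rot: [-0.038, -3.139, 0.002]
ft_force: [-0.6, -0.9, -1.6]
grip_width: 0.343
grip_force: 20.0
```

```bash
python3 - <<'E'
from h import *
plan((.649,.136,.175),(.649,.136,.160))
cv2.imwrite("pics/mat.png",cam("top")["pixels"][130:330,140:360,::-1].repeat(3,0).repeat(3,1))
E
```

```text
t 24.1 pos [0.6474 0.1312 0.308 ] yaw 3.1173 z [-0.003 -0.001 -1.   ] F [-0.65 -0.87 -1.57] w 0.343 gf 19.994374205125496
shift [-0.006  0.017  0.443] turn [0. 0. 0.]
shift [-0.006  0.017  0.493] turn [0. 0. 0.]
```

View pics/mat.png

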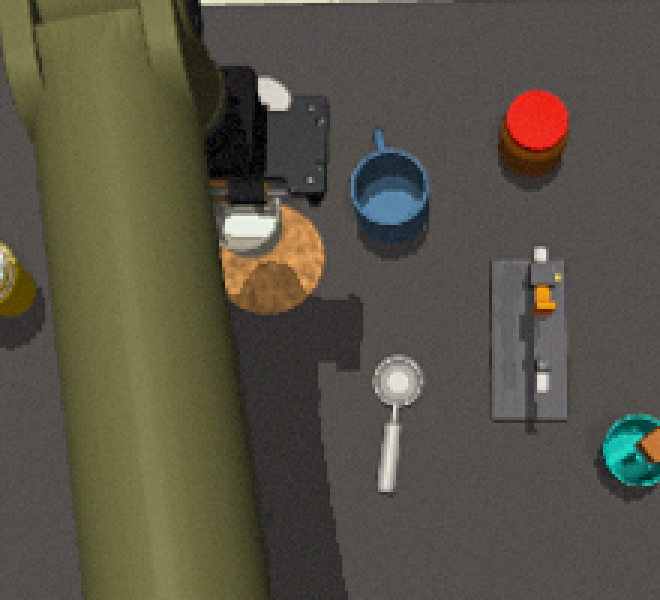

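The top view shows the pail held over the mat, with the mat still visible around (265,260) in the crop. The stand is empty, and the bystanders look undisturbed.

Emit:
jog_arm:
  moves: [-0.006,0.017,0.06,0,0,0,-1,-0.006,0.017,0.14,0,0,0,-1,-0.006,0.017,0.23,0,0,0,-1,-0.006,0.017,0.32,0,0,0,-1,-0.006,0.017,0.39,0,0,0,-1,-0.006,0.017,0.43,0,0,0,-1,-0.006,0.017,0.45,0,0,0,-1,-0.006,0.017,0.45,0,0,0,-1]

```text
time: 25.15
position: [0.6506, 0.1382, 0.1747]
tool_rot: [0.035, 3.141, 0.0]
ft_force: [-0.4, 0.3, -2.1]
grip_width: 0.344
grip_force: 20.0
```

```bash
python3 -c "
from h import *
plan((.649,.136,.163))
feel(4)"
```

```text
t 25.15 pos [0.6506 0.1382 0.1747] yaw 3.1191 z [ 0.  0. -1.] F [-0.36  0.27 -2.07] w 0.344 gf 19.994318891549483
shift [ 0.005 -0.007  0.039] turn [0. 0. 0.]
t 25.35 pos [0.6511 0.1382 0.1756] F [ 0.24  0.34 -1.98] w 0.342
```

Emit:
jog_arm:
  moves: [0.005,-0.007,0.012,0,0,0,-1,0.005,-0.007,0.024,0,0,0,-1,0.005,-0.007,0.034,0,0,0,-1,0.005,-0.007,0.039,0,0,0,-1,0.005,-0.007,0.043,0,0,0,-1,0.005,-0.007,0.046,0,0,0,-1,0.005,-0.007,0.046,0,0,0,-1,0.005,-0.007,0.046,0,0,0,-1]

```text
time: 26.35
position: [0.649, 0.1361, 0.1609]
tool_rot: [0.035, 3.141, 0.0]
ft_force: [-0.1, 1.0, -3.2]
grip_width: 0.343
grip_force: 20.0
```

```bash
python3 -c "
from h import *
feel(5)"
```

```text
t 26.6 pos [0.649  0.1361 0.1608] F [-0.12  0.09 -2.34] w 0.343
```

Emit:
jog_arm:
  moves: [0,0,0.001,0,0,0,-1,0,0,0.002,0,0,0,-1,0,0,0.003,0,0,0,-1,0,0,0.004,0,0,0,-1,0,0,0.005,0,0,0,-1,0,0,0.005,0,0,0,-1,0,0,0.005,0,0,0,-1,0,0,0.005,0,0,0,-1]

```text
time: 27.6
position: [0.6494, 0.136, 0.1603]
tool_rot: [0.036, 3.14, 0.001]
ft_force: [-1.0, -0.3, 4.3]
grip_width: 0.346
grip_force: 20.0
```

```bash
python3 -c "
from h import *
feel(5)"
```

```text
t 27.85 pos [0.6494 0.136  0.1603] F [-1.2  -0.96  5.33] w 0.341
```

Emit:
jog_arm:
  moves: [0,0,-0.002,0,0,0,-1,0,0,-0.003,0,0,0,-1,0,0,-0.003,0,0,0,-0.2,0,0,-0.003,0,0,0,-0.1,0,0,-0.003,0,0,0,0.1,0,0,-0.003,0,0,0,0.3,0,0,-0.003,0,0,0,0.3,0,0,-0.003,0,0,0,0.3]

```text
time: 28.85
position: [0.649, 0.1361, 0.1602]
tool_rot: [0.035, 3.141, 0.0]
ft_force: [-0.6, -0.2, -0.2]
grip_width: 0.645
grip_force: 0.0
```

Emit:
jog_arm:
  moves: [0,0,-0.03,0,0,0,0.3,0,0,-0.08,0,0,0,0.3,0,0,-0.16,0,0,0,0.3,0,0,-0.27,0,0,0,0.3,0,0,-0.4,0,0,0,0.3,0.1,0,-0.5,0,0,0,0.3,0.2,0,-0.5,0,0,0,0.3,0.3,0,-0.5,0,0,0,0.3]

```text
time: 29.85
position: [0.5586, 0.138, 0.3122]
tool_rot: [0.036, 3.139, 0.002]
ft_force: [-0.3, 0.2, -0.1]
grip_width: 0.65
grip_force: 0.0
```

```bash
python3 - <<'E'
from h import *
plan()
a=cam("side")["pixels"][130:290,180:360]; w=cam("wrist")["pixels"]
a=cv2.resize(a,(473,420)); w=cv2.resize(w,(320,240)); w=np.vstack([w,np.zeros((180,320,3),np.uint8)])
cv2.imwrite("pics/end.png",cv2.convertScaleAbs(np.hstack([a,w]),alpha=1.5)[:,:,::-1])
E
```

```text
t 29.85 pos [0.5586 0.138  0.3122] yaw 3.1187 z [ 0.003  0.001 -1.   ] F [-0.35  0.16 -0.14] w 0.65 gf 0.0
```

View pics/end.png

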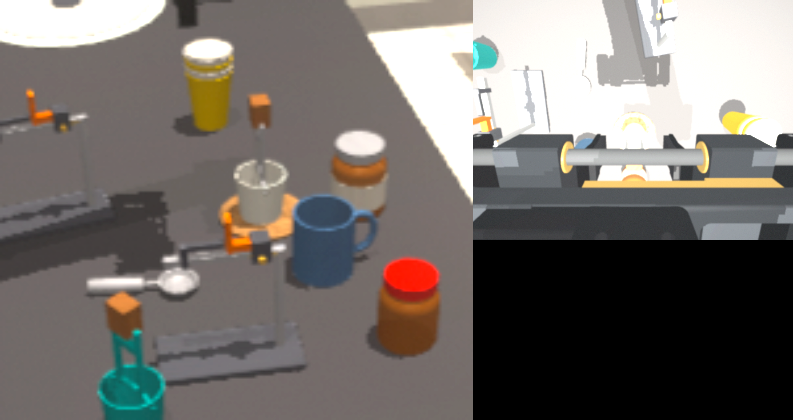

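The pail stands upright on the cork mat at about (262,195), the gripper is clear, the stand is empty, and the other things are in place. Handing in.

```bash
python3 -c "
from bench import ctrl
print(ctrl.close_job())"
```

```text
the job is handed in; nothing more can be done
None
```

The pail is off its latch hook and standing upright on the cork mat, released; the highest averaged push I felt on the latch was about 7 N against the 16 N limit, nothing else looks moved, and the job was handed in at about 30 s.

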